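# Trace the curved row of vial caps and press each one home

## Robot

A 6-joint arm with a two-finger parallel gripper is mounted at the origin on a cart in front of the work surface, level with it; the furniture and walls round the work are solid. World frame = base frame: x ahead of the robot, y to its left, z up, the work surface at z = 0. Lengths are in m, angles in rad, forces in N, time in s.
With the tool pointing down it reaches from about 0.375 to 0.75 m from the base axis. Payload 9 kg.
Tool frame: the origin (TCP) lies midway between the tips of the shut fingers; the grasp point (between the pads) lies 19 mm behind it; z points along the fingers, y is the direction in which the jaws open and shut (so a half turn about z gives the same grasp; the last joint's range is limited). The gripper opens to 85 mm and grips with 20 to 120 N. Pads are 22 mm wide; open, the fingers measure 114 mm over their backs; the gripper's body (76 mm by 85 mm) begins 54 mm behind the grasp point. The pads swing forward as they close: fully open they stand 13 mm farther back than shut.
Start: joints at [-1.34, 0.104, 0.097, 1.564, 0, 1.353], TCP at [0.26, -0.541, 0.231] pointing down, gripper open.
Joint ranges: [-2.99, 2.99], [-0.84, 1.86], [-1.1, 1.16], [-1.84, 2.11], [-1.51, 1.56], [-3.14, 3.14]. Speed limits (rad/s): [2.22, 2.22, 2.57, 3.14, 3.14, 3.14].

## Interface

Orientations are given as a rotation vector (axis times angle).
In Python, from station import r gives the robot as it stands.
- The arm moves only by the tool arm_command, never from a script. Its argument "plan" is a list of rows, each an object of numbers: "dx", "dy", "dz": the shift along the tool's x, y, z in units of 30 mm (1.0 is 30 mm); "rx", "ry", "rz": the turn, a rotation vector about the tool's x, y, z in units of 6 degrees (1.0 is 6 degrees); "jaw": the finger opening in mm, from 0 to 85.4. A call has 1 to 20 rows; each row is the pose to reach, as a shift and turn from the pose commanded when the call began, along the tool's axes at that moment; what a row does not reach only later rows make up. A row lasts 1/12 s, in which the tool goes at most 41.7 mm and 7.16 degrees, less where a joint would pass 70% of its speed; a pose out of reach is approached as far as the arm can. A call with a gripper value outside its range is refused whole. The fingers move at their own pace and stop on an object; "grip_force" is the grip in N (left out, the last holds). Time passes only in rows, so rows that repeat a pose let the fingers close. It gives the time, the measured TCP pose, the force and the opening at its end, in the units of the state.
- r.state(): the state, without advancing time (a new reading comes with each control period).
- r.camera(name): name is "side" or "top"; returns a dict with "img" (400x640x3 uint8, red, green, blue), "z_map" (400x640 float32, m along the optical axis (not along the pixel's ray), 0 where there is no reading), "K" (3x3 intrinsics, pixels), "distortion" ([k1, k2, p1, p2, k3] as OpenCV has them; the pictures are not rectified), "T" (4x4, takes a point from camera to world coordinates). Camera axes: x right, y up, looking along -z (the intrinsics and any distortion apply to the point x, -y, -z); pixel columns grow to the right and rows downward; lengths in m; the calibration is good to about 2 mm. A picture is of the moment at which its call begins.
- r.close_job(): hands the job in, once; it reports no verdict.
The state is a dict: "time_s": time; "qpos": joint angles; "qvel": joint speeds; "joint_torque": joint torques, N m; "position": TCP position; "orientation": TCP orientation; "contact_force": force on the tool from outside, world axes, zero at the start; "torque": the same for the moment, N m; "width": finger opening in m.
Only numpy, scipy, OpenCV 4.12 (cv2) and the standard library are available. Lean on these libraries where they do the work, as an engineer would, in place of code of your own. Each camera call takes 0.05 s, during which the arm holds its last target. There are 200 camera calls.

## Task

The snap caps on the five vials in the curved rack all stand a little proud: with the fingertips, follow the row from the red cap to the far end and gently press each cap fully home, one after another in that order. Stay close to the row on the way, with the fingertips never more than about 3 cm above the caps until the last one is down, then draw clear. Only touch: do not grip, lift or shift the rack, and leave everything else on the bench alone.

Things in the scene. Friction and masses are not known exactly. Their poses are not given: they have to be found in the camera images.
- rack: Loose 0.8 kg vial rack on rubber feet, at any angle: grey lower, white upper board (top 42 mm up), 70 (own x) by 164 mm (y). Five vials with round snap caps stand on an arc bulging to +x, 34 mm apart; a thin grey line joins them. The cap at the +y end is red, the rest blue. Origin: centre of the underside, z up. Cap x, y (mm) from the red: -12 62, 6 33, 12 0, 6 -33, -12 -62.
- cap_1_top (a point): centre of the top face of the red cap, the first of the row. The cap is 19 mm wide and 12 mm tall; its flat top stands 55 mm above the bench when fully home and 60 to 61 mm at the start.
- cap_1 (a joint): how far that cap is pressed down, m: 0 fully raised, 0.006 fully home on a firm stop. It takes about 3 N to push, stays where it is left and cannot be pulled off.
- cap_2_top (a point): centre of the top face of the blue cap, number 2 of the row counted from the red one. The cap is 19 mm wide and 12 mm tall; its flat top stands 55 mm above the bench when fully home and 60 to 61 mm at the start.
- cap_2 (a joint): how far that cap is pressed down, m: 0 fully raised, 0.006 fully home on a firm stop. It takes about 3 N to push, stays where it is left and cannot be pulled off.
- cap_3_top (a point): centre of the top face of the blue cap, number 3 of the row counted from the red one. The cap is 19 mm wide and 12 mm tall; its flat top stands 55 mm above the bench when fully home and 60 to 61 mm at the start.
- cap_3 (a joint): how far that cap is pressed down, m: 0 fully raised, 0.006 fully home on a firm stop. It takes about 3 N to push, stays where it is left and cannot be pulled off.
- cap_4_top (a point): centre of the top face of the blue cap, number 4 of the row counted from the red one. The cap is 19 mm wide and 12 mm tall; its flat top stands 55 mm above the bench when fully home and 60 to 61 mm at the start.
- cap_4 (a joint): how far that cap is pressed down, m: 0 fully raised, 0.006 fully home on a firm stop. It takes about 3 N to push, stays where it is left and cannot be pulled off.
- cap_5_top (a point): centre of the top face of the blue cap, the last of the row, at the other end from the red one. The cap is 19 mm wide and 12 mm tall; its flat top stands 55 mm above the bench when fully home and 60 to 61 mm at the start.
- cap_5 (a joint): how far that cap is pressed down, m: 0 fully raised, 0.006 fully home on a firm stop. It takes about 3 N to push, stays where it is left and cannot be pulled off.
- balance: Fixed analytical balance with a glass draught shield at the left of the work, 411 mm (x) by 197 mm (y), 285 mm tall; keep the arm and gripper clear of it (approach the rack from above). Origin at the centre of its underside.
- beaker: empty clear glass beaker, 71 mm wide, 86 mm tall, open at the top; leave it alone. Origin at the centre of its underside.
- tape: green roll of label tape lying flat, 69 mm wide, 18 mm tall; leave it alone. Origin at the centre of its underside.
- vial_a: crimp-capped glass vial with a green-banded label, 41 mm wide, 75 mm tall; leave it alone. Origin at the centre of its underside.
- vial_b: crimp-capped glass vial with a plain pale label, 41 mm wide, 75 mm tall; leave it alone. Origin at the centre of its underside.
- tube: white sample tube with a red screw cap standing upright, 20 mm wide, 70 mm tall; leave it alone. Origin at the centre of its underside.
- swab_tin: round pale tin with a blue patch on its lid, 59 mm wide, 30 mm tall; leave it alone. Origin at the centre of its underside.

How it is judged:
On the way, in this order (a step that is already met when the one before it is completed fails the run):
1. cap 1 of the row, counted from the red one, is pressed home (value of joint cap_1 above 0.0045 m), for 0.05 s.
2. cap 2 of the row, counted from the red one, is pressed home (value of joint cap_2 above 0.0045 m), for 0.05 s.
3. cap 3 of the row, counted from the red one, is pressed home (value of joint cap_3 above 0.0045 m), for 0.05 s.
4. cap 4 of the row, counted from the red one, is pressed home (value of joint cap_4 above 0.0045 m), for 0.05 s.
5. cap 5 of the row, counted from the red one, is pressed home (value of joint cap_5 above 0.0045 m), for 0.05 s.
At the end, for the whole second after the job is handed in: All five caps are pressed at least 4.5 of their 6 mm; the rack stands flat on the bench within 25 mm of where it was, and at rest; the other things stand upright within 20 mm of where they were (value of joint each of cap_1, cap_2, cap_3, cap_4, cap_5 above 0.0045 m and distance of rack from where it was at the start of the episode below 0.025 m and angle between rack's own z axis and vertical below 0.05 rad and height (world z) of rack below 0.006 m and linear speed of rack below 0.02 m/s and distance of each of beaker, tape, vial_a, vial_b, tube, swab_tin from where it was at the start of the episode below 0.02 m and angle between each of beaker, tape, vial_a, vial_b, tube, swab_tin's own z axis and vertical below 0.15 rad); the robot touches nothing.
It fails at once if the rack is lifted or tipped (height (world z) of rack above 0.01 m or angle between rack's own z axis and vertical above 0.12 rad).
It fails at once if the rack is pushed or carried more than 25 mm from where it stood (distance of rack from where it was at the start of the episode above 0.025 m).
It fails at once if between the first cap and the last, the fingertips leave the row upward: grasp point more than 125 mm above the bench, which is fingertips about 45 mm above the caps (value of joint cap_1 above 0.0045 m and value of joint cap_5 below 0.0045 m and height (world z) of the grasp point above 0.125 m).
It fails at once if the fingers press on the rack or its caps with more than 40 N (contact force between the fingers and rack above 40 N).
It fails at once if another thing on the bench is moved, lifted or tipped (distance of any of beaker, tape, vial_a, vial_b, tube, swab_tin from where it was at the start of the episode above 0.02 m or angle between any of beaker, tape, vial_a, vial_b, tube, swab_tin's own z axis and vertical above 0.3 rad).
It also fails if it takes over 54 s, if anything falls off the work surface, if the arm or the gripper's body presses on something with over 40 N, if the wrist force passes 120 N, or if a joint passes its speed limit or range.

## Working session

There is one attempt and no reset: what is moved stays moved. The work goes in short steps, Python scripts to look and compute and a tool call to move; the robot and the scene stay as the last step left them, time stands still between calls to the robot, and variables do not carry over. Pictures are saved under pics/ and viewed, about 8 in all and at most 12, crops included, and the job is handed in when it is done.

Besides the shell and the picture viewer there is one more tool, called after ">>>" by a JSON object that holds its "method" and its "body". arm_command: Moves the arm, as the interface text tells. Its arguments: {"type":"object","properties":{"plan":{"type":"array"},"grip_force":{"type":"number"}},"required":["plan"]}

```bash
mkdir -p pics
cat > h.py <<'E'
import numpy as np,cv2
from station import r
def ray_plane(c,px,z):
    p=cv2.undistortPoints(np.array(px,float).reshape(-1,1,2),c["K"],np.array(c["distortion"],float)).reshape(-1,2)
    d=np.c_[p[:,0],-p[:,1],-np.ones(len(p))]@c["T"][:3,:3].T
    o=c["T"][:3,3]
    return o+d*((z-o[2])/d[:,2])[:,None]
E
python3 - <<'E'
from h import *
for n in("top","side"):
    c=r.camera(n); cv2.imwrite(f"pics/{n}0.png",c["img"][:,:,::-1]); print(n,c["T"].round(3).tolist())
s=r.state();print(s)
E
```

```text
top [[-0.001, 0.989, -0.148, 0.431], [-1.0, 0.003, 0.028, 0.039], [0.028, 0.148, 0.989, 1.014], [0.0, 0.0, 0.0, 1.0]]
side [[0.998, 0.011, -0.056, 0.452], [-0.056, 0.402, -0.914, -1.415], [0.013, 0.916, 0.402, 0.709], [0.0, 0.0, 0.0, 1.0]]
{'time_s': 0.1, 'qpos': array([-1.33968859e+00,  1.04655956e-01,  9.65653300e-02,  1.56390072e+00,
        2.07900305e-05,  1.35309840e+00]), 'qvel': array([ 0.00122334, -0.00058936,  0.00335742,  0.00120036,  0.00111153,
       -0.00024673]), 'joint_torque': array([ 6.09448180e-03, -5.58207715e+01,  5.04719639e+01,  1.29522826e-02,
       -1.55416010e-04, -4.33189697e-07]), 'position': array([ 0.26028109, -0.54028177,  0.23060057]), 'orientation': array([-3.06165886e+00, -6.98814450e-01, -2.00626423e-05]), 'contact_force': array([ 0.3046054 , -0.01015382, -0.39936938]), 'torque': array([-0.02276589,  0.00571038,  0.01798465]), 'width': 0.08547982862050922}
```

View pics/top0.png

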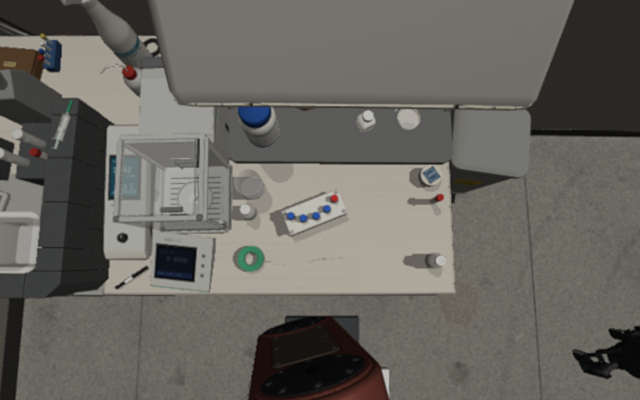

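View pics/side0.png

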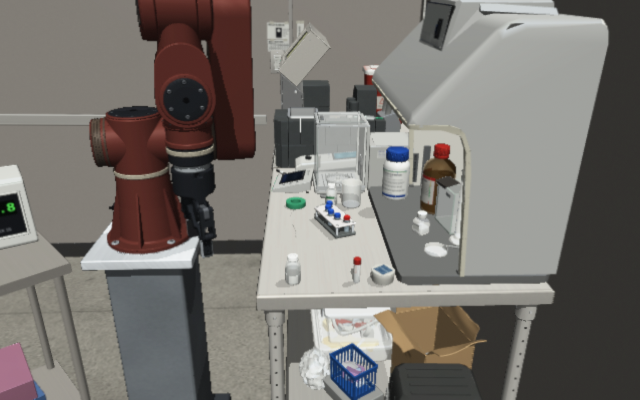

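The top view shows the rack at about (314,214). The red cap is at (334,199) and the blue caps run left to (291,216). The balance and vial_a (247,211) are to the left, the beaker is at (250,184), and a hood overhangs beyond row ~105. The side view shows the rack at about (335,218), clear of everything else. Next I'll measure the caps.

```bash
cat > m.py <<'E'
from h import *
from scipy.spatial.transform import Rotation as R
L=np.array([[-12,62],[6,33],[12,0],[6,-33],[-12,-62]])/1e3
def caps(n,box):
    c=r.camera(n);x0,y0,x1,y1=box
    k=8;im=cv2.resize(c["img"][y0:y1,x0:x1],None,fx=k,fy=k,interpolation=cv2.INTER_CUBIC)
    h=cv2.cvtColor(im,cv2.COLOR_RGB2HSV);out=[]
    sat=(h[...,1]>130)&(h[...,2]>60)
    for nm,m in(("r",sat&((h[...,0]<10)|(h[...,0]>170))),("b",sat&(h[...,0]>100)&(h[...,0]<130))):
        N,_,st,ce=cv2.connectedComponentsWithStats(m.astype(np.uint8))
        for i in range(1,N):
            if st[i,4]>400: out.append((nm,(ce[i]+.5)/k-.5+[x0,y0],st[i,2:5]/k))
    return c,im,out
if __name__=="__main__":
    for n,b in(("top",(278,184,352,240)),("side",(308,190,362,240))):
        c,im,o=caps(n,b)
        cv2.imwrite(f"pics/crop_{n}.png",im[:,:,::-1])
        for nm,p,s in o:
            u,v=p.round().astype(int)
            print(n,nm,p.round(1),s,ray_plane(c,p,.058).round(4).tolist(), c["z_map"][v,u])
        if n=="top":
            P=np.array([ray_plane(c,p,.058)[0] for _,p,_ in o])
            b=P[1:];b=b[np.argsort(np.linalg.norm(b-P[0],axis=1))];Q=np.r_[P[:1],b][:,:2]
            if len(Q)==5:
                a=L-L.mean(0);q=Q-Q.mean(0);th=np.arctan2((a[:,0]*q[:,1]-a[:,1]*q[:,0]).sum(),(a*q).sum())
                M=np.array([[np.cos(th),-np.sin(th)],[np.sin(th),np.cos(th)]])
                F=a@M.T+Q.mean(0);print("yaw",th,"fit",F.round(4).tolist(),"res mm",((Q-F)*1e3).round(1).tolist())
E
python3 m.py
```

```text
top r [333.8 198. ] [  6.625   6.625 286.75 ] [[0.5956, -0.014, 0.058]] 0.9672131
top b [326.4 208.4] [  6.5     6.5   259.875] [[0.568, 0.0054, 0.058]] 0.9638643
top b [315.6 215.3] [  6.5     6.375 262.375] [[0.5497, 0.0335, 0.058]] 0.9572141
top b [290.3 215.6] [  7.      6.5   270.375] [[0.5489, 0.0993, 0.058]] 0.9580296
top b [303.  217.8] [  6.625   6.375 269.875] [[0.5432, 0.0664, 0.058]] 0.95760554
yaw -2.7522907956957816 fit [[0.5957, -0.0147], [0.568, 0.0053], [0.55, 0.0336], [0.543, 0.0664], [0.5486, 0.1]] res mm [[-0.1, 0.6], [-0.1, 0.1], [-0.3, -0.1], [0.2, 0.0], [0.3, -0.7]]
side r [346.5 217.2] [  5.75    5.    189.875] [[0.5953, -0.0225, 0.058]] 1.5419838
side b [329.1 206.8] [  8.     13.125 559.75 ] [[0.5469, 0.0563, 0.058]] 1.6133341
side b [336.8 214.9] [  5.875   4.75  192.125] [[0.5671, -0.005, 0.058]] 1.5596569
```

The cap fit has residuals under 1 mm: yaw -2.752, spacing 34 mm and all caps in reach. I'll travel at the current height with the jaws shut, turning the jaws across the row.

>>> {"method": "arm_command", "body": {"plan": [{"dx": 1, "dy": -0.62, "rz": -0.8, "jaw": 0}, {"dx": 2, "dy": -1.24, "rz": -1.6, "jaw": 0}, {"dx": 3, "dy": -1.86, "rz": -2.4, "jaw": 0}, {"dx": 4, "dy": -2.47, "rz": -3.2, "jaw": 0}, {"dx": 5, "dy": -3.09, "rz": -4, "jaw": 0}, {"dx": 6, "dy": -3.71, "rz": -4.8, "jaw": 0}, {"dx": 7, "dy": -4.33, "rz": -5.6, "jaw": 0}, {"dx": 8, "dy": -4.95, "rz": -6.4, "jaw": 0}, {"dx": 9, "dy": -5.57, "rz": -7.2, "jaw": 0}, {"dx": 10, "dy": -6.18, "rz": -8, "jaw": 0}, {"dx": 11, "dy": -6.8, "rz": -8.8, "jaw": 0}, {"dx": 12, "dy": -7.42, "rz": -9.6, "jaw": 0}, {"dx": 13, "dy": -8.04, "rz": -10.4, "jaw": 0}, {"dx": 14, "dy": -8.66, "rz": -11.2, "jaw": 0}, {"dx": 15, "dy": -9.27, "rz": -12, "jaw": 0}, {"dx": 16, "dy": -9.89, "rz": -12.8, "jaw": 0}, {"dx": 17, "dy": -10.51, "rz": -13.6, "jaw": 0}, {"dx": 17.68, "dy": -10.93, "rz": -14.4, "jaw": 0}, {"dx": 17.68, "dy": -10.93, "rz": -14.4, "jaw": 0}, {"dx": 17.68, "dy": -10.93, "rz": -14.4, "jaw": 0}], "grip_force": 20}}

```text
validation failed for argument at $.pl...
```

```bash
cat > g.py <<'E'
from m import *
F=np.array([[0.5957,-0.0147],[0.568,0.0053],[0.55,0.0336],[0.543,0.0664],[0.5486,0.1]])
def go(i,z):
    s=r.state();T=R.from_rotvec(s["orientation"])
    d=T.inv().apply(np.r_[F[i],z]-s["position"])/.03
    print("t",s["time_s"],"pos",s["position"].round(4),"w",s["width"].round(4),"F",s["contact_force"].round(1),"q6",s["qpos"][5].round(2),"tcp z",T.as_matrix()[:,2].round(3))
    print("cap",i+1,"z",z,"shift units",d.round(3)); return d
if __name__=="__main__":
    import sys; go(int(sys.argv[1])-1,float(sys.argv[2]))
E
python3 g.py 1 0.085
python3 - <<'E'
from h import *
for n,b in (("top",(240,150,390,270)),("side",(230,100,400,270))):
    x0,y0,x1,y1=b;c=r.camera(n);cv2.imwrite(f"pics/t1{n}.png",cv2.resize(c["img"][y0:y1,x0:x1,::-1],None,fx=3,fy=3))
E
```

```text
Traceback (most recent call last):
  File "g.py", line 9, in <module>
    import sys; go(int(sys.argv[1])-1,float(sys.argv[2]))
                ~~^^^^^^^^^^^^^^^^^^^^^^^^^^^^^^^^^^^^^^^
  File "g.py", line 6, in go
    print("t",s["time_s"],"pos",s["position"].round(4),"w",s["width"].round(4),"F",s["contact_force"].round(1),"q6",s["qpos"][5].round(2),"tcp z",T.as_matrix()[:,2].round(3))
                                                           ^^^^^^^^^^^^^^^^
AttributeError: 'float' object has no attribute 'round'
```

View pics/t1side.png

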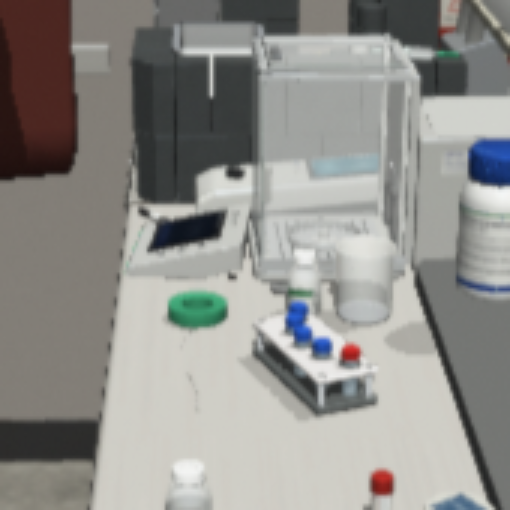

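The picture shows the arm hasn't moved: the call was refused at validation. I'll test whether a row needs every key, using one small row.

>>> {"method": "arm_command", "body": {"plan": [{"dx": 1, "dy": -0.62, "dz": 0, "rx": 0, "ry": 0, "rz": -0.8, "jaw": 0}], "grip_force": 20}}

```text
time_s: 0.38
position: [0.2769, -0.5137, 0.2301]
orientation: [3.033, 0.819, -0.002]
contact_force: [0.7, -1.5, 0.7]
width: 0.0757
```

>>> {"method": "arm_command", "body": {"plan": [{"dx": 1, "dy": -0.5, "dz": 0, "rx": 0, "ry": 0, "rz": -0.8, "jaw": 0}, {"dx": 2, "dy": -1, "dz": 0, "rx": 0, "ry": 0, "rz": -1.6, "jaw": 0}, {"dx": 3, "dy": -1.5, "dz": 0, "rx": 0, "ry": 0, "rz": -2.4, "jaw": 0}, {"dx": 4, "dy": -2, "dz": 0, "rx": 0, "ry": 0, "rz": -3.2, "jaw": 0}, {"dx": 5, "dy": -2.5, "dz": 0, "rx": 0, "ry": 0, "rz": -4, "jaw": 0}, {"dx": 6, "dy": -3, "dz": 0, "rx": 0, "ry": 0, "rz": -4.8, "jaw": 0}, {"dx": 7, "dy": -3.5, "dz": 0, "rx": 0, "ry": 0, "rz": -5.6, "jaw": 0}, {"dx": 8, "dy": -4, "dz": 0, "rx": 0, "ry": 0, "rz": -6.4, "jaw": 0}, {"dx": 9, "dy": -4.5, "dz": 0, "rx": 0, "ry": 0, "rz": -7.2, "jaw": 0}, {"dx": 10, "dy": -5, "dz": 0, "rx": 0, "ry": 0, "rz": -8, "jaw": 0}], "grip_force": 20}}

```text
time_s: 1.22
position: [0.4623, -0.2278, 0.2315]
orientation: [2.428, 1.993, 0.0]
contact_force: [0.9, -1.2, 0.2]
width: -0.0001
```

```bash
sed -i 's/s\["width"\].round(4)/s["width"]/' g.py; python3 g.py 1 0.231
```

```text
t 1.2167 pos [ 0.4623 -0.2278  0.2315] w -8.434635363507032e-05 F [ 0.9 -1.2  0.2] q6 1.06 tcp z [ 0. -0. -1.]
cap 1 z 0.231 shift units [7.834 2.976 0.014]
```

Every key is needed in each row. Continuing to above cap 1.

>>> {"method": "arm_command", "body": {"plan": [{"dx": 1.3, "dy": 0.5, "dz": 0, "rx": 0, "ry": 0, "rz": -0.9, "jaw": 0}, {"dx": 2.5, "dy": 0.95, "dz": 0, "rx": 0, "ry": 0, "rz": -1.8, "jaw": 0}, {"dx": 3.7, "dy": 1.4, "dz": 0, "rx": 0, "ry": 0, "rz": -2.7, "jaw": 0}, {"dx": 4.8, "dy": 1.8, "dz": 0, "rx": 0, "ry": 0, "rz": -3.6, "jaw": 0}, {"dx": 5.8, "dy": 2.2, "dz": 0, "rx": 0, "ry": 0, "rz": -4.5, "jaw": 0}, {"dx": 6.8, "dy": 2.6, "dz": 0, "rx": 0, "ry": 0, "rz": -5.4, "jaw": 0}, {"dx": 7.5, "dy": 2.9, "dz": 0, "rx": 0, "ry": 0, "rz": -5.4, "jaw": 0}, {"dx": 7.5, "dy": 2.9, "dz": 0, "rx": 0, "ry": 0, "rz": -5.4, "jaw": 0}, {"dx": 7.5, "dy": 2.9, "dz": 0, "rx": 0, "ry": 0, "rz": -5.4, "jaw": 0}]}}

```text
time_s: 1.97
position: [0.5918, -0.0251, 0.2309]
orientation: [-1.779, -2.589, 0.001]
contact_force: [-0.2, -0.4, 0.6]
width: 0.0001
```

```bash
python3 g.py 1 0.085
```

```text
t 1.9667 pos [ 0.5918 -0.0251  0.2309] w 0.0001431046754407964 F [-0.2 -0.4  0.6] q6 0.94 tcp z [-0.001 -0.    -1.   ]
cap 1 z 0.085 shift units [0.277 0.247 4.864]
```

>>> {"method": "arm_command", "body": {"plan": [{"dx": 0.28, "dy": 0.25, "dz": 1, "rx": 0, "ry": 0, "rz": 0, "jaw": 0}, {"dx": 0.28, "dy": 0.25, "dz": 2, "rx": 0, "ry": 0, "rz": 0, "jaw": 0}, {"dx": 0.28, "dy": 0.25, "dz": 3, "rx": 0, "ry": 0, "rz": 0, "jaw": 0}, {"dx": 0.28, "dy": 0.25, "dz": 4, "rx": 0, "ry": 0, "rz": 0, "jaw": 0}, {"dx": 0.28, "dy": 0.25, "dz": 4.6, "rx": 0, "ry": 0, "rz": 0, "jaw": 0}, {"dx": 0.28, "dy": 0.25, "dz": 4.86, "rx": 0, "ry": 0, "rz": 0, "jaw": 0}, {"dx": 0.28, "dy": 0.25, "dz": 4.86, "rx": 0, "ry": 0, "rz": 0, "jaw": 0}, {"dx": 0.28, "dy": 0.25, "dz": 4.86, "rx": 0, "ry": 0, "rz": 0, "jaw": 0}]}}

```text
time_s: 2.63
position: [0.5958, -0.0163, 0.0864]
orientation: [1.782, 2.586, 0.0]
contact_force: [0.2, 1.1, -0.3]
width: -0.0
```

```bash
python3 g.py 1 0.055
python3 - <<'E'
from h import *
a=[]
for n,b in (("top",(270,170,370,250)),("side",(290,150,390,250))):
    x0,y0,x1,y1=b;c=r.camera(n);a.append(cv2.resize(c["img"][y0:y1,x0:x1,::-1],(400,400 if n=="side" else 320),interpolation=cv2.INTER_CUBIC))
a[0]=cv2.copyMakeBorder(a[0],0,80,0,0,cv2.BORDER_CONSTANT)
cv2.imwrite("pics/t2.png",np.hstack(a))
E
```

```text
t 2.6333 pos [ 0.5958 -0.0163  0.0864] w -1.8669813603011457e-05 F [ 0.2  1.1 -0.3] q6 0.96 tcp z [ 0.001 -0.    -1.   ]
cap 1 z 0.055 shift units [0.052 0.016 1.048]
```

View pics/t2.png

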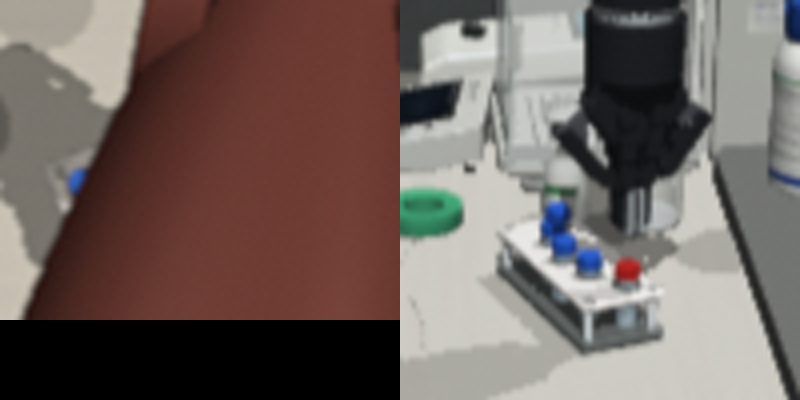

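The top view is blocked by the arm. The side view shows the shut fingertips at crop (637,232), just above the red cap at (627,268). I'll compare the projected TCP with where the tips appear.

Run:
```python
from h import *
c=r.camera("side");T=c["T"]
def pj(p):
    q=(np.array(p)-T[:3,3])@T[:3,:3]; q=q*[1,-1,-1]
    return cv2.projectPoints(q.reshape(1,1,3),np.zeros(3),np.zeros(3),c["K"],np.array(c["distortion"],float))[0].ravel()
s=r.state()
for p in (s["position"],[.5957,-.0147,.0605],[.5957,-.0147,.0545]):
    q=pj(p);print(q.round(1),((q-[290,150])*4+[400,0]).round(0))
x0,y0,x1,y1=330,185,370,225
im=cv2.resize(c["img"][y0:y1,x0:x1,::-1],None,fx=14,fy=14,interpolation=cv2.INTER_NEAREST)
for p,col in((s["position"],(0,255,0)),([.5957,-.0147,.0605],(255,255,0))):
    q=(pj(p)+.5-[x0,y0])*14;cv2.drawMarker(im,tuple(int(v) for v in q),col,0,14,1)
cv2.imwrite("pics/t3.png",im)
```

```text
[347.1 207.4] [628. 230.]
[346.4 215.3] [626. 261.]
[346.3 217.1] [625. 268.]
```

View pics/t3.png

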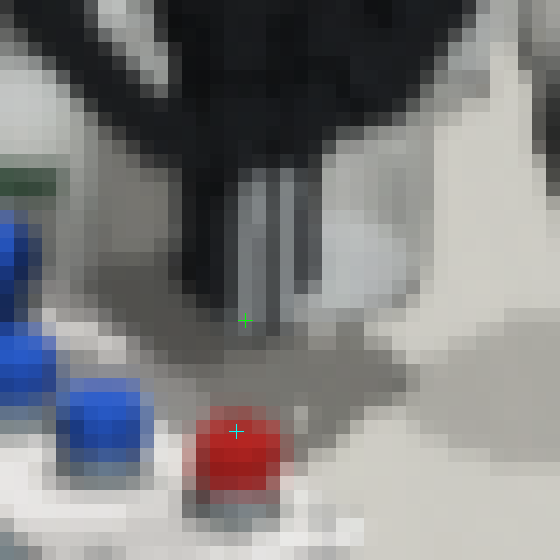

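The projected TCP falls on the tips and the cap marker on the red cap, so both agree. Pressing cap 1 in small steps and watching the force.

>>> {"method": "arm_command", "body": {"plan": [{"dx": 0.05, "dy": 0.02, "dz": 0.3, "rx": 0, "ry": 0, "rz": 0, "jaw": 0}, {"dx": 0.05, "dy": 0.02, "dz": 0.6, "rx": 0, "ry": 0, "rz": 0, "jaw": 0}, {"dx": 0.05, "dy": 0.02, "dz": 0.75, "rx": 0, "ry": 0, "rz": 0, "jaw": 0}, {"dx": 0.05, "dy": 0.02, "dz": 0.85, "rx": 0, "ry": 0, "rz": 0, "jaw": 0}, {"dx": 0.05, "dy": 0.02, "dz": 0.92, "rx": 0, "ry": 0, "rz": 0, "jaw": 0}, {"dx": 0.05, "dy": 0.02, "dz": 0.98, "rx": 0, "ry": 0, "rz": 0, "jaw": 0}, {"dx": 0.05, "dy": 0.02, "dz": 1.02, "rx": 0, "ry": 0, "rz": 0, "jaw": 0}, {"dx": 0.05, "dy": 0.02, "dz": 1.02, "rx": 0, "ry": 0, "rz": 0, "jaw": 0}, {"dx": 0.05, "dy": 0.02, "dz": 1.02, "rx": 0, "ry": 0, "rz": 0, "jaw": 0}]}}

```text
time_s: 3.53
position: [0.5958, -0.014, 0.0551]
orientation: [1.781, 2.588, 0.0]
contact_force: [-1.9, -0.4, 2.5]
width: -0.0002
```

```bash
python3 g.py 1 0.055
```

```text
t 3.5333 pos [ 0.5958 -0.014   0.0551] w -0.0002265884972711293 F [-1.9 -0.4  2.5] q6 0.96 tcp z [ 0. -0. -1.]
cap 1 z 0.055 shift units [-0.022 -0.01   0.003]
```

>>> {"method": "arm_command", "body": {"plan": [{"dx": 0, "dy": 0, "dz": 0.03, "rx": 0, "ry": 0, "rz": 0, "jaw": 0}, {"dx": 0, "dy": 0, "dz": 0.05, "rx": 0, "ry": 0, "rz": 0, "jaw": 0}, {"dx": 0, "dy": 0, "dz": 0.05, "rx": 0, "ry": 0, "rz": 0, "jaw": 0}]}}

```text
time_s: 3.78
position: [0.5959, -0.014, 0.055]
orientation: [1.781, 2.587, 0.0]
contact_force: [-7.5, 1.3, 13.5]
width: -0.0003
```

Firm stop felt: 13.5 N at z = 0.055, so cap 1 is home. Next is cap 2: up 20 mm, across, and down to the same commanded height.

>>> {"method": "arm_command", "body": {"plan": [{"dx": 0, "dy": 0, "dz": -0.4, "rx": 0, "ry": 0, "rz": 0, "jaw": 0}, {"dx": 0, "dy": 0, "dz": -0.7, "rx": 0, "ry": 0, "rz": 0, "jaw": 0}, {"dx": 0.2, "dy": -0.14, "dz": -0.7, "rx": 0, "ry": 0, "rz": 0, "jaw": 0}, {"dx": 0.55, "dy": -0.38, "dz": -0.7, "rx": 0, "ry": 0, "rz": 0, "jaw": 0}, {"dx": 0.85, "dy": -0.58, "dz": -0.7, "rx": 0, "ry": 0, "rz": 0, "jaw": 0}, {"dx": 0.94, "dy": -0.64, "dz": -0.7, "rx": 0, "ry": 0, "rz": 0, "jaw": 0}, {"dx": 0.94, "dy": -0.64, "dz": -0.7, "rx": 0, "ry": 0, "rz": 0, "jaw": 0}, {"dx": 0.94, "dy": -0.64, "dz": -0.45, "rx": 0, "ry": 0, "rz": 0, "jaw": 0}, {"dx": 0.94, "dy": -0.64, "dz": -0.3, "rx": 0, "ry": 0, "rz": 0, "jaw": 0}, {"dx": 0.94, "dy": -0.64, "dz": -0.2, "rx": 0, "ry": 0, "rz": 0, "jaw": 0}, {"dx": 0.94, "dy": -0.64, "dz": -0.13, "rx": 0, "ry": 0, "rz": 0, "jaw": 0}, {"dx": 0.94, "dy": -0.64, "dz": -0.07, "rx": 0, "ry": 0, "rz": 0, "jaw": 0}, {"dx": 0.94, "dy": -0.64, "dz": -0.03, "rx": 0, "ry": 0, "rz": 0, "jaw": 0}, {"dx": 0.94, "dy": -0.64, "dz": 0, "rx": 0, "ry": 0, "rz": 0, "jaw": 0}, {"dx": 0.94, "dy": -0.64, "dz": 0, "rx": 0, "ry": 0, "rz": 0, "jaw": 0}, {"dx": 0.94, "dy": -0.64, "dz": 0, "rx": 0, "ry": 0, "rz": 0, "jaw": 0}]}}

```text
time_s: 5.12
position: [0.568, 0.0053, 0.0549]
orientation: [1.781, 2.587, -0.0]
contact_force: [-6.1, 0.3, 14.9]
width: -0.0001
```

```bash
python3 g.py 2 0.055; python3 g.py 3 0.055
```

```text
t 5.1167 pos [0.568  0.0053 0.0549] w -0.00013313615233822491 F [-6.1  0.3 14.9] q6 0.99 tcp z [ 0.001 -0.001 -1.   ]
cap 2 z 0.055 shift units [ 0.     0.002 -0.002]
t 5.1167 pos [0.568  0.0053 0.0549] w -0.00013313615233822491 F [-6.1  0.3 14.9] q6 0.99 tcp z [ 0.001 -0.001 -1.   ]
cap 3 z 0.055 shift units [ 1.096 -0.222 -0.003]
```

Cap 2 is home (14.9 N at 0.0549). Cap 3.

>>> {"method": "arm_command", "body": {"plan": [{"dx": 0, "dy": 0, "dz": -0.4, "rx": 0, "ry": 0, "rz": 0, "jaw": 0}, {"dx": 0, "dy": 0, "dz": -0.7, "rx": 0, "ry": 0, "rz": 0, "jaw": 0}, {"dx": 0.3, "dy": -0.06, "dz": -0.7, "rx": 0, "ry": 0, "rz": 0, "jaw": 0}, {"dx": 0.7, "dy": -0.14, "dz": -0.7, "rx": 0, "ry": 0, "rz": 0, "jaw": 0}, {"dx": 1, "dy": -0.2, "dz": -0.7, "rx": 0, "ry": 0, "rz": 0, "jaw": 0}, {"dx": 1.1, "dy": -0.22, "dz": -0.7, "rx": 0, "ry": 0, "rz": 0, "jaw": 0}, {"dx": 1.1, "dy": -0.22, "dz": -0.7, "rx": 0, "ry": 0, "rz": 0, "jaw": 0}, {"dx": 1.1, "dy": -0.22, "dz": -0.45, "rx": 0, "ry": 0, "rz": 0, "jaw": 0}, {"dx": 1.1, "dy": -0.22, "dz": -0.3, "rx": 0, "ry": 0, "rz": 0, "jaw": 0}, {"dx": 1.1, "dy": -0.22, "dz": -0.2, "rx": 0, "ry": 0, "rz": 0, "jaw": 0}, {"dx": 1.1, "dy": -0.22, "dz": -0.13, "rx": 0, "ry": 0, "rz": 0, "jaw": 0}, {"dx": 1.1, "dy": -0.22, "dz": -0.07, "rx": 0, "ry": 0, "rz": 0, "jaw": 0}, {"dx": 1.1, "dy": -0.22, "dz": -0.03, "rx": 0, "ry": 0, "rz": 0, "jaw": 0}, {"dx": 1.1, "dy": -0.22, "dz": 0, "rx": 0, "ry": 0, "rz": 0, "jaw": 0}, {"dx": 1.1, "dy": -0.22, "dz": 0, "rx": 0, "ry": 0, "rz": 0, "jaw": 0}, {"dx": 1.1, "dy": -0.22, "dz": 0, "rx": 0, "ry": 0, "rz": 0, "jaw": 0}]}}

```text
time_s: 6.45
position: [0.5498, 0.0339, 0.0549]
orientation: [1.781, 2.587, -0.0]
contact_force: [-7.9, 1.3, 17.0]
width: -0.0001
```

```bash
python3 g.py 3 0.055; python3 g.py 4 0.055
```

```text
t 6.45 pos [0.5498 0.0339 0.0549] w -7.533969829690361e-05 F [-7.9  1.3 17. ] q6 1.03 tcp z [ 0. -0. -1.]
cap 3 z 0.055 shift units [-0.012  0.004 -0.003]
t 6.45 pos [0.5498 0.0339 0.0549] w -7.533969829690361e-05 F [-7.9  1.3 17. ] q6 1.03 tcp z [ 0. -0. -1.]
cap 4 z 0.055 shift units [ 1.093  0.176 -0.003]
```

Cap 3 is home (17 N). Cap 4, with slightly less overtravel.

>>> {"method": "arm_command", "body": {"plan": [{"dx": 0, "dy": 0, "dz": -0.4, "rx": 0, "ry": 0, "rz": 0, "jaw": 0}, {"dx": 0, "dy": 0, "dz": -0.7, "rx": 0, "ry": 0, "rz": 0, "jaw": 0}, {"dx": 0.3, "dy": 0.05, "dz": -0.7, "rx": 0, "ry": 0, "rz": 0, "jaw": 0}, {"dx": 0.7, "dy": 0.12, "dz": -0.7, "rx": 0, "ry": 0, "rz": 0, "jaw": 0}, {"dx": 1, "dy": 0.17, "dz": -0.7, "rx": 0, "ry": 0, "rz": 0, "jaw": 0}, {"dx": 1.09, "dy": 0.18, "dz": -0.7, "rx": 0, "ry": 0, "rz": 0, "jaw": 0}, {"dx": 1.09, "dy": 0.18, "dz": -0.7, "rx": 0, "ry": 0, "rz": 0, "jaw": 0}, {"dx": 1.09, "dy": 0.18, "dz": -0.45, "rx": 0, "ry": 0, "rz": 0, "jaw": 0}, {"dx": 1.09, "dy": 0.18, "dz": -0.3, "rx": 0, "ry": 0, "rz": 0, "jaw": 0}, {"dx": 1.09, "dy": 0.18, "dz": -0.2, "rx": 0, "ry": 0, "rz": 0, "jaw": 0}, {"dx": 1.09, "dy": 0.18, "dz": -0.13, "rx": 0, "ry": 0, "rz": 0, "jaw": 0}, {"dx": 1.09, "dy": 0.18, "dz": -0.07, "rx": 0, "ry": 0, "rz": 0, "jaw": 0}, {"dx": 1.09, "dy": 0.18, "dz": -0.03, "rx": 0, "ry": 0, "rz": 0, "jaw": 0}, {"dx": 1.09, "dy": 0.18, "dz": -0.01, "rx": 0, "ry": 0, "rz": 0, "jaw": 0}, {"dx": 1.09, "dy": 0.18, "dz": -0.01, "rx": 0, "ry": 0, "rz": 0, "jaw": 0}, {"dx": 1.09, "dy": 0.18, "dz": -0.01, "rx": 0, "ry": 0, "rz": 0, "jaw": 0}]}}

```text
time_s: 7.78
position: [0.543, 0.0664, 0.055]
orientation: [1.781, 2.588, -0.0]
contact_force: [-6.9, 1.4, 14.4]
width: -0.0003
```

```bash
python3 g.py 4 0.055; python3 g.py 5 0.055
```

```text
t 7.7833 pos [0.543  0.0664 0.055 ] w -0.0002513776716388173 F [-6.9  1.4 14.4] q6 1.09 tcp z [-0. -0. -1.]
cap 4 z 0.055 shift units [ 0.001 -0.    -0.002]
t 7.7833 pos [0.543  0.0664 0.055 ] w -0.0002513776716388173 F [-6.9  1.4 14.4] q6 1.09 tcp z [-0. -0. -1.]
cap 5 z 0.055 shift units [ 0.981  0.574 -0.002]
```

Cap 4 is home. Cap 5.

>>> {"method": "arm_command", "body": {"plan": [{"dx": 0, "dy": 0, "dz": -0.4, "rx": 0, "ry": 0, "rz": 0, "jaw": 0}, {"dx": 0, "dy": 0, "dz": -0.7, "rx": 0, "ry": 0, "rz": 0, "jaw": 0}, {"dx": 0.3, "dy": 0.17, "dz": -0.7, "rx": 0, "ry": 0, "rz": 0, "jaw": 0}, {"dx": 0.65, "dy": 0.38, "dz": -0.7, "rx": 0, "ry": 0, "rz": 0, "jaw": 0}, {"dx": 0.9, "dy": 0.53, "dz": -0.7, "rx": 0, "ry": 0, "rz": 0, "jaw": 0}, {"dx": 0.98, "dy": 0.57, "dz": -0.7, "rx": 0, "ry": 0, "rz": 0, "jaw": 0}, {"dx": 0.98, "dy": 0.57, "dz": -0.7, "rx": 0, "ry": 0, "rz": 0, "jaw": 0}, {"dx": 0.98, "dy": 0.57, "dz": -0.45, "rx": 0, "ry": 0, "rz": 0, "jaw": 0}, {"dx": 0.98, "dy": 0.57, "dz": -0.3, "rx": 0, "ry": 0, "rz": 0, "jaw": 0}, {"dx": 0.98, "dy": 0.57, "dz": -0.2, "rx": 0, "ry": 0, "rz": 0, "jaw": 0}, {"dx": 0.98, "dy": 0.57, "dz": -0.13, "rx": 0, "ry": 0, "rz": 0, "jaw": 0}, {"dx": 0.98, "dy": 0.57, "dz": -0.07, "rx": 0, "ry": 0, "rz": 0, "jaw": 0}, {"dx": 0.98, "dy": 0.57, "dz": -0.03, "rx": 0, "ry": 0, "rz": 0, "jaw": 0}, {"dx": 0.98, "dy": 0.57, "dz": 0, "rx": 0, "ry": 0, "rz": 0, "jaw": 0}, {"dx": 0.98, "dy": 0.57, "dz": 0, "rx": 0, "ry": 0, "rz": 0, "jaw": 0}, {"dx": 0.98, "dy": 0.57, "dz": 0, "rx": 0, "ry": 0, "rz": 0, "jaw": 0}]}}

```text
time_s: 9.12
position: [0.5483, 0.0999, 0.0549]
orientation: [-1.781, -2.588, 0.001]
contact_force: [-7.2, -0.1, 14.4]
width: 0.0001
```

```bash
python3 g.py 5 0.055
```

```text
t 9.1167 pos [0.5483 0.0999 0.0549] w 8.280553982834327e-05 F [-7.2 -0.1 14.4] q6 1.15 tcp z [-0. -0. -1.]
cap 5 z 0.055 shift units [-0.001  0.01  -0.002]
```

Cap 5 is home. Drawing clear: straight up first, then away to the right so the rack can be seen.

>>> {"method": "arm_command", "body": {"plan": [{"dx": 0, "dy": 0, "dz": -0.5, "rx": 0, "ry": 0, "rz": 0, "jaw": 0}, {"dx": 0, "dy": 0, "dz": -1.5, "rx": 0, "ry": 0, "rz": 0, "jaw": 0}, {"dx": 0, "dy": 0, "dz": -2.5, "rx": 0, "ry": 0, "rz": 0, "jaw": 0}, {"dx": 0, "dy": 0, "dz": -3.5, "rx": 0, "ry": 0, "rz": 0, "jaw": 0}, {"dx": 0, "dy": 0, "dz": -4.5, "rx": 0, "ry": 0, "rz": 0, "jaw": 0}, {"dx": -0.5, "dy": -0.5, "dz": -5.5, "rx": 0, "ry": 0, "rz": 0, "jaw": 0}, {"dx": -1.3, "dy": -1.3, "dz": -5.7, "rx": 0, "ry": 0, "rz": 0, "jaw": 0}, {"dx": -2.1, "dy": -2.1, "dz": -5.7, "rx": 0, "ry": 0, "rz": 0, "jaw": 0}, {"dx": -2.9, "dy": -2.9, "dz": -5.7, "rx": 0, "ry": 0, "rz": 0, "jaw": 0}, {"dx": -3.7, "dy": -3.7, "dz": -5.7, "rx": 0, "ry": 0, "rz": 0, "jaw": 0}, {"dx": -4.5, "dy": -4.5, "dz": -5.7, "rx": 0, "ry": 0, "rz": 0, "jaw": 0}, {"dx": -5.3, "dy": -5.3, "dz": -5.7, "rx": 0, "ry": 0, "rz": 0, "jaw": 0}, {"dx": -6.1, "dy": -6.1, "dz": -5.7, "rx": 0, "ry": 0, "rz": 0, "jaw": 0}, {"dx": -6.9, "dy": -6.9, "dz": -5.7, "rx": 0, "ry": 0, "rz": 0, "jaw": 0}, {"dx": -7.7, "dy": -7.7, "dz": -5.7, "rx": 0, "ry": 0, "rz": 0, "jaw": 0}, {"dx": -8.5, "dy": -8.5, "dz": -5.7, "rx": 0, "ry": 0, "rz": 0, "jaw": 0}, {"dx": -9.3, "dy": -9.3, "dz": -5.7, "rx": 0, "ry": 0, "rz": 0, "jaw": 0}, {"dx": -10.1, "dy": -10.1, "dz": -5.7, "rx": 0, "ry": 0, "rz": 0, "jaw": 0}, {"dx": -10.5, "dy": -10.5, "dz": -5.7, "rx": 0, "ry": 0, "rz": 0, "jaw": 0}, {"dx": -10.5, "dy": -10.5, "dz": -5.7, "rx": 0, "ry": 0, "rz": 0, "jaw": 0}]}}

```text
time_s: 10.78
position: [0.3651, -0.3097, 0.2243]
orientation: [1.787, 2.584, -0.002]
contact_force: [0.4, -0.1, -0.0]
width: 0.0003
```

```bash
python3 m.py
python3 - <<'E'
from h import *
a=[]
for n,b in (("top",(220,150,460,290)),("side",(250,130,430,290))):
    x0,y0,x1,y1=b;c=r.camera(n);a.append(cv2.resize(c["img"][y0:y1,x0:x1,::-1],None,fx=400/(x1-x0),fy=400/(x1-x0),interpolation=cv2.INTER_CUBIC))
H=max(i.shape[0] for i in a);a=[cv2.copyMakeBorder(i,0,H-i.shape[0],0,0,cv2.BORDER_CONSTANT) for i in a]
cv2.imwrite("pics/end.png",np.hstack(a))
E
```

```text
top r [333.6 198.4] [  6.75    6.625 278.625] [[0.5947, -0.0138, 0.058]] 0.97502345
top b [326.3 208.6] [  6.5     6.25  257.125] [[0.5675, 0.0056, 0.058]] 0.9696087
top b [315.6 215.5] [  6.625   6.375 261.375] [[0.5493, 0.0336, 0.058]] 0.9609411
top b [290.3 215.7] [  6.5     6.375 262.5  ] [[0.5486, 0.0994, 0.058]] 0.96523315
top b [302.9 218. ] [  6.5    6.25 260.5 ] [[0.5426, 0.0664, 0.058]] 0.9631686
yaw -2.7534713939800044 fit [[0.5951, -0.0146], [0.5675, 0.0054], [0.5494, 0.0337], [0.5425, 0.0665], [0.5482, 0.1002]] res mm [[-0.4, 0.8], [0.1, 0.2], [-0.2, -0.1], [0.1, -0.1], [0.4, -0.8]]
side r [346.4 218.9] [  5.625   4.875 194.625] [[0.594, -0.0351, 0.058]] 1.5488899
side b [329.  208.4] [  8.    13.25 541.75] [[0.5461, 0.0441, 0.058]] 1.6135182
side b [336.8 216.5] [  5.75    4.875 184.   ] [[0.5664, -0.0167, 0.058]] 1.5584477
```

View pics/end.png

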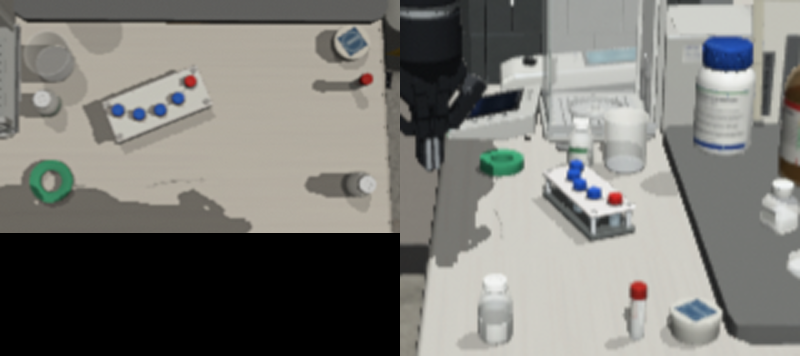

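The picture shows the rack in place, all five caps down, the other things upright where they were, and the gripper well clear to the left of the side view. Top depth at the caps grew by 4–8 mm, and the caps that could be separated in the side view sit 1.6 px (about 5.5 mm) lower. Handing in.

```bash
python3 -c "
from station import r
print(r.state()['contact_force'].round(1)); r.close_job()"
```

```text
[ 0.  -0.1  0.6]
the job is handed in; nothing more can be done
```

All five caps are pressed home, in order from the red one, and the job is handed in at about 11 s of the 54 s allowed. I used the shut fingertips throughout and kept them within about 2.5 cm of the caps until the last one was down.

- **Pressing:** each press ended on the firm stop at a fingertip height of 0.055 m. The vertical force was 13–17 N against the 40 N limit.
- **Last camera check:** top-view depth at the caps grew by 4–8 mm, and the two caps measured singly in the side view (1 and 2) sit about 5.5 mm lower. The cap positions moved by less than 1 mm, so the rack stayed put. The other things look upright and unmoved by eye; I did not measure them. The gripper was clear, with about 0 N on it.
- **What disagreed:**
  - My first move call was refused because every row needs all keys; nothing moved.
  - Casting side-view pixels onto the cap-top plane put the caps 8–10 mm nearer the camera than the top view did, because the mask takes in the cap sides. I used the top view, and the presses bore it out.
  - Each press also showed 6–8 N sideways along x, which did not shift the rack measurably.

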